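Find the notch in the incubator's sill and hold the viewing shutter open

TASK

Open the viewing shutter of the grey incubator and keep it open so that the tubes inside can be read: rest a fingertip on the left end of its front ledge (the robot's left), run it along the ledge to the right until you find the notch, and press the release plate inside the notch fully down. Only touch and press, without leaning hard on the incubator; leave the glassware where it stands. Finish while still holding the plate down.

Things in the scene. Friction and masses are not known exactly. Their poses are not given: they have to be found in the camera images.
- incubator: fixed grey box with a white deck, 280 deep (x), 374 wide (y). Origin: centre of its underside; x away from the robot's side, y to the robot's left, z up. Rear part (x -70 to 140 mm) 95 high, with a window under which a steel shutter slides rearward (look only). Front part (x -140 to -70): a rigid level ledge 70 deep, 75 high, along y over the whole width: two end pieces and a strip between, all the same grey
- left_end: left end piece of the ledge, fixed to the incubator, 70 (x) by 92 (y) mm; origin at the centre of its top face, 141 mm left of the incubator's middle; axes as the incubator's. A fingertip must first rest on it
- ledge_left (a point): point on the ledge: centre of the top face of the left end piece (incubator x -105, y +141, z 75 mm)
- ledge_mid (a point): middle of the fixed strip between the end pieces (incubator x -105, y 0, z 75; 190 mm long, its top 0.5 mm lower than the end pieces). One notch, 44 mm long in y by 62 mm in x, open upward, is cut in the strip; its centre lies anywhere within 45 mm of this point along y, different every time, and must be felt or seen. Shut fingers fit into it
- ledge_right (a point): point on the ledge: centre of the top face of the right end piece (incubator x -105, y -141, z 75 mm)
- release (a joint): travel of the release plate, a plate that runs hidden under the strip and shows only as the floor of the notch, in m: 0 up (its grey top 8.5 mm below the end pieces' tops), 0.008 fully down (rigid stop). Spring: about 2 N to start, 6 N at the bottom; it comes back up when let go
- shutter (a joint): opening of the viewing shutter, in m: 0 shut, 0.04 open; linked to the release plate (5 times its travel)
- bottle: bystander: loose amber bottle with black cap, 66 mm across, 150 high; origin at the centre of its underside
- beaker: bystander: loose open glass beaker, 70 mm across, 90 high; origin at the centre of its underside
- jar: bystander: loose glass jar with black lid, 60 mm across, 80 high; origin at the centre of its underside

How it is judged:
By the outcome, as a careful person would: the job done as asked, in the order asked, and still so for the second after the job is handed in, while the arm keeps its last pose, push and grip.
It also fails if it takes over 58 s, if anything falls off the work surface, if the arm or the gripper's body presses on something with over 40 N, if the wrist force passes 120 N, or if a joint passes its speed limit or range.

ROBOT

A 6-joint arm with a two-finger parallel gripper is mounted at the origin on the work surface. World frame = base frame: x ahead of the robot, y to its left, z up, the work surface at z = 0. Lengths are in m, angles in rad, forces in N, time in s.
With the tool pointing down it reaches from about 0.35 to 0.85 m from the base axis. Payload 8.1 kg.
Tool frame: the origin (TCP) lies at the very end of the fingers, on their centre line; the grasp point (between the pads) lies 19 mm behind it; z points along the fingers, y is the direction in which the jaws open and shut (so a half turn about z gives the same grasp; the last joint's range is limited). The gripper opens to 93 mm and grips with 3 to 60 N. Pads are 15 mm wide; open, the fingers measure 128 mm over their backs; the gripper's body (75 mm by 188 mm) begins 65 mm behind the grasp point.
Start: joints at [1.19, 0.13, 1.488, -0, 1.523, -0.085], TCP at [0.175, 0.574, 0.219] pointing down, gripper open.
Joint ranges: [-2.96, 2.96], [-0.89, 2.26], [0.02, 2.5], [-1.34, 4.48], [0, 2.73], [-2.66, 2.66]. Speed limits (rad/s): [2.39, 2.39, 2.79, 3.14, 3.14, 3.14].

INTERFACE

Orientations are given as a rotation vector (axis times angle).
In Python, from rig import get_obs, read_camera, calibration, hand_in gives the robot as it stands. The module is installed in compiled form; this text tells all that it offers.
- The arm moves only by the tool apply_moves, never from a script. Its argument "series" is a list of rows, each a list of 4 numbers: the shift along the world's x, y, z in mm, then the turn about the world's z in degrees. A call has 1 to 10 rows; each row shifts and turns the commanded pose from where the row before left it; what a row does not reach is not made up. A row lasts 1/12 s, in which the tool goes at most 41.7 mm and 7.16 degrees, less where a joint would pass 70% of its speed; a pose out of reach is approached as far as the arm can. A call with a gripper value outside its range is refused whole. "gripper" is the finger opening in mm, from 0 to 93, set as the call begins (left out, the last holds). The fingers move at their own pace and stop on an object; "squeeze" is the grip in N (left out, the last holds). Time passes only in rows, so rows that do not move let the fingers close. It gives the time, the measured TCP pose, the force and the opening at its end, in the units of the state.
- get_obs(): the state, without advancing time (a new reading comes with each control period).
- read_camera(name): name is "side" or "top" or "wrist"; returns (picture, depth): 384x512x3 uint8, red, green, blue; 384x512 float32, m along the optical axis (not along the pixel's ray), 0 where there is no reading.
- calibration(name): a dict with "fx", "fy", "cx", "cy" (pixels), "k1" (the pictures are not rectified: a ray, as slopes to the right and down, at radius r is drawn at 1 + k1 r^2 times it, then the intrinsics apply), "extrinsics" (4x4, takes a point from camera to world coordinates); the wrist camera has in their place "mount" (4x4, takes a point from camera to tool coordinates, whose origin is the TCP and whose axes are the flange's). Camera axes: x right, y down, z forward; pixel columns grow to the right and rows downward; lengths in m; the calibration is good to about 2 mm. A picture is of the moment at which its call begins: read the wrist's pose just before it. calibration takes no time and is no camera call.
- hand_in(): hands the job in, once; it reports no verdict.
The state is a dict: "clock": time; "q": joint angles; "qvel": joint speeds; "joint_efforts": joint torques, N m; "tool_pos": TCP position; "eef_rot": TCP orientation; "contact_force": force on the tool from outside, world axes, zero at the start; "moment": the same for the moment, N m; "finger_gap": finger opening in m.
Only numpy, scipy, OpenCV 4.12 (cv2) and the standard library are available. Lean on these libraries where they do the work, as an engineer would, in place of code of your own. Each camera call takes 0.05 s, during which the arm holds its last target.

## Working session

There is one attempt and no reset: what is moved stays moved. The work goes in short steps, Python scripts to look and compute and a tool call to move; the robot and the scene stay as the last step left them, time stands still between calls to the robot, and variables do not carry over. Pictures are saved under pics/ and viewed, and the job is handed in when it is done.

Besides the shell and the picture viewer there is one more tool, called after "Call:" in YAML: its name, and indented under it one key for each argument. apply_moves: Moves the arm, as the interface text tells. Its arguments: {"type":"object","properties":{"series":{"type":"array","items":{"type":"array","items":{"type":"number"}}},"gripper":{"type":"number"},"squeeze":{"type":"number"}},"required":["series"]}

```bash
mkdir -p pics; cat > h.py <<'E'
import numpy as np, cv2
from rig import *
from scipy.spatial.transform import Rotation as R
def cam(n):
    o=get_obs(); c=calibration(n); p,d=read_camera(n)
    if "extrinsics" in c: T=np.array(c["extrinsics"])
    else:
        W=np.eye(4); W[:3,:3]=R.from_rotvec(o["eef_rot"]).as_matrix(); W[:3,3]=o["tool_pos"]; T=W@np.array(c["mount"])
    np.savez(f"last_{n}.npz",p=p,d=d,T=T,K=[c["fx"],c["fy"],c["cx"],c["cy"],c["k1"]])
    return p,d
def load(n): 
    z=np.load(f"last_{n}.npz"); return z["p"],z["d"],z["T"],z["K"]
def slopes(uv,K):
    M=np.array([[K[0],0,K[2]],[0,K[1],K[3]],[0,0,1]])
    return cv2.undistortPoints(np.array(uv,float).reshape(-1,1,2),M,np.array([K[4],0,0,0,0.])).reshape(-1,2)
def onplane(uv,T,K,z):
    s=slopes(uv,K); r=np.c_[s,np.ones(len(s))]@T[:3,:3].T; o=T[:3,3]
    return o+r*((z-o[2])/r[:,2])[:,None]
def cloud(d,T,K):
    v,u=np.mgrid[:384,:512]; s=slopes(np.c_[u.ravel(),v.ravel()],K)
    P=np.c_[s,np.ones(len(s))]*d.reshape(-1,1); return (P@T[:3,:3].T+T[:3,3]).reshape(384,512,3)
E
python3 - <<'E'
from h import *
for n in ("side","top","wrist"):
    p,d=cam(n); cv2.imwrite(f"pics/{n}0.png",p[:,:,::-1]); print(n,load(n)[2].round(3).tolist(),load(n)[3])
print(get_obs())
E
```

```text
side [[0.893, -0.328, 0.307, 0.163], [-0.449, -0.619, 0.644, -0.83], [-0.021, -0.713, -0.701, 0.965], [0.0, 0.0, 0.0, 1.0]] [4.20186472e+02 4.20186472e+02 2.48835452e+02 1.96504144e+02
 4.15562970e-02]
top [[-0.022, -0.982, 0.186, 0.3], [-1.0, 0.02, -0.015, -0.011], [0.011, -0.186, -0.982, 1.366], [0.0, 0.0, 0.0, 1.0]] [ 4.09413173e+02  4.09413173e+02  2.54774269e+02  1.86123990e+02
 -4.08275380e-02]
wrist [[0.291, 0.922, 0.254, 0.104], [0.957, -0.28, -0.08, 0.595], [-0.003, 0.266, -0.964, 0.384], [0.0, 0.0, 0.0, 1.0]] [ 2.94922648e+02  2.94922648e+02  2.54487267e+02  1.88571060e+02
 -6.77548983e-02]
{'clock': 0.15, 'q': array([ 1.18963100e+00,  1.30985214e-01,  1.48899589e+00,  2.12196068e-05,
        1.52301584e+00, -8.53910655e-02]), 'qvel': array([ 0.00091304, -0.00222052, -0.00382008,  0.0012343 ,  0.0005415 ,
        0.00115197]), 'joint_efforts': array([ 6.53324660e-04, -5.60473537e+01, -4.92333734e+01,  7.68776913e-02,
        3.04061361e-02, -1.39445674e-04]), 'tool_pos': array([0.17469415, 0.57355719, 0.21784816]), 'eef_rot': array([-4.62860070e-01, -3.10695852e+00,  2.13817650e-03]), 'contact_force': array([ 0.20708939, -0.56246373,  0.37500869]), 'moment': array([-0.01791611,  0.01342015,  0.01761202]), 'finger_gap': 0.09255679503547533}
```

View pics/side0.png

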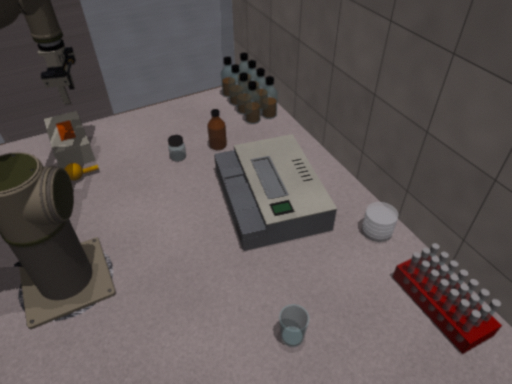

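View pics/top0.png

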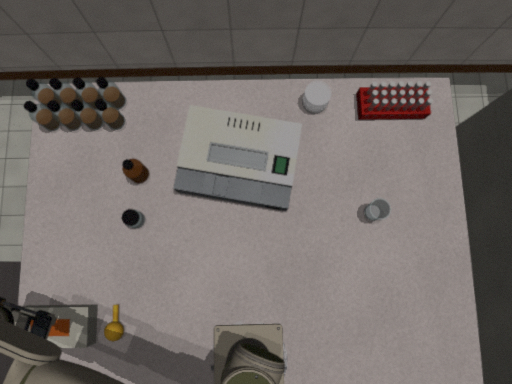

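View pics/wrist0.png

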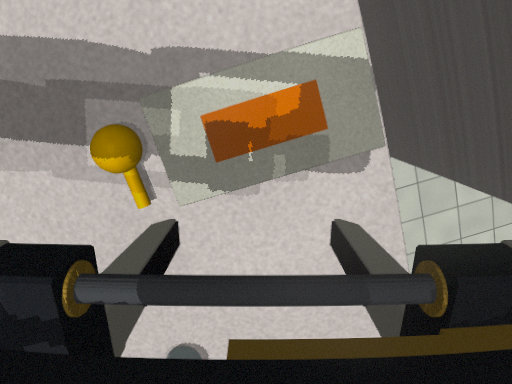

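The side view shows the ledge at about (240,200). In the top view it runs from (175,183) to (290,200), with the bottle at (135,170), the jar at (131,218) and the beaker at (377,210).

```bash
python3 - <<'E'
from h import *
for n,roi in (("top",(165,310,95,215)),("side",(205,335,125,245))):
    p,d,T,K=load(n); C=cloud(d,T,K); u0,u1,v0,v1=roi
    m=np.zeros((384,512),bool); m[v0:v1,u0:u1]=1
    for lo,hi,nm in ((.065,.083,"ledge"),(.088,.105,"deck")):
        mm=(m&(C[...,2]>lo)&(C[...,2]<hi)&(d>0)).astype(np.uint8)
        mm=cv2.morphologyEx(mm,cv2.MORPH_OPEN,np.ones((3,3)))
        k,l,s,_=cv2.connectedComponentsWithStats(mm); i=1+s[1:,4].argmax(); q=C[l==i]
        r=cv2.minAreaRect(q[:,:2].astype(np.float32)*1000); print(n,nm,len(q),np.median(q[:,2]),r, cv2.boxPoints(r).round().tolist())
    if n=="top":
        for nm,(a,b,c,e) in dict(bottle=(118,152,152,188),jar=(118,146,205,232),beaker=(360,395,195,226)).items():
            q=C[c:e,a:b].reshape(-1,3); q=q[q[:,2]>.02]; print(nm,q.min(0).round(3),q.max(0).round(3))
    x=cv2.resize(p[v0:v1,u0:u1],None,fx=5,fy=5,interpolation=cv2.INTER_CUBIC); x=cv2.convertScaleAbs(x,alpha=1.6)
    cv2.imwrite(f"pics/{n}_crop.png",x[:600,:800,::-1])
E
```

```text
top ledge 1493 0.07475316563429746 ((527.2838134765625, -23.821090698242188), (238.12503051757812, 72.03182983398438), 78.7040786743164) [[469.0, -134.0], [539.0, -148.0], [586.0, 86.0], [515.0, 100.0]]
top deck 6906 0.09533492924465714 ((678.044677734375, 16.235305786132812), (375.4258117675781, 212.834716796875), 78.9285659790039) [[538.0, -148.0], [746.0, -188.0], [819.0, 180.0], [610.0, 221.0]]
bottle [ 0.3   -0.011  0.02 ] [0.636 0.386 1.366]
jar [ 0.3   -0.011  0.02 ] [0.478 0.392 1.366]
beaker [ 0.3   -0.458  0.02 ] [ 0.495 -0.011  1.366]
side ledge 1577 0.07416837741764415 ((626.5946044921875, -48.82762145996094), (237.03736877441406, 276.2447509765625), 78.96819305419922) [[468.0, -139.0], [739.0, -192.0], [785.0, 41.0], [514.0, 94.0]]
side deck 5180 0.09447143915593809 ((677.283447265625, 15.311553955078125), (381.08270263671875, 212.03028869628906), 78.8870620727539) [[537.0, -151.0], [745.0, -192.0], [818.0, 182.0], [610.0, 223.0]]
```

View pics/top_crop.png

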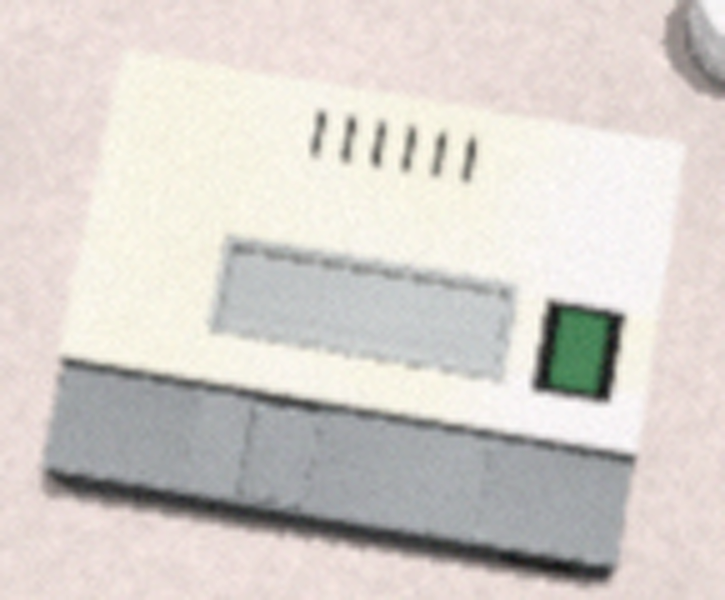

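View pics/side_crop.png

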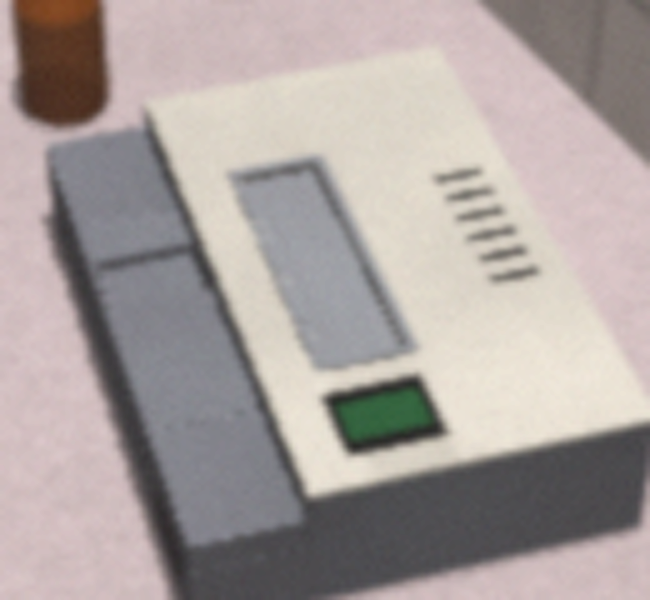

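```bash
python3 - <<'E'
from h import *
p,d,T,K=load("top"); C=cloud(d,T,K)
yaw=np.radians(-11.1); ex=np.array([np.cos(yaw),np.sin(yaw)]); ey=np.array([-ex[1],ex[0]])
dc=np.array([.6777,.0158]); o=dc-.035*ex; print("origin",o)
# notch corners in crop
pts=np.array([[250,405],[318,420],[240,497],[300,507]])/5+[165,95]
for z in (.075,.0665):
    w=onplane(pts,T,K,z)[:,:2]-o; print(z,(w@np.c_[ex,ey]*1000).round(1).tolist())
# ledge outer corners
w=onplane(np.array([[63,365],[45,470],[635,455],[612,567]])/5+[165,95],T,K,.075)[:,:2]-o; print((w@np.c_[ex,ey]*1000).round(1).tolist())
# depth profile in incubator frame for both cams
for n in("top","side"):
    p,d,T,K=load(n);C=cloud(d,T,K); L=np.dstack([(C[...,:2]-o)@ex,(C[...,:2]-o)@ey])*1000
    print(n)
    for y in range(-180,181,8):
        m=(abs(L[...,1]-y)<4)&(L[...,0]>-130)&(L[...,0]<-80)&(C[...,2]<.09)
        print(y,m.sum(),round(float(np.median(C[...,2][m])*1000),1) if m.any() else None,end=" | ")
    print()
for nm in ("left",141),("mid",0),("right",-141): print(nm,o-.105*ex+nm[1]/1000*ey)
p,d,T,K=load("top"); C=cloud(d,T,K)
for nm,(a,b,c,e) in dict(bottle=(118,152,152,188),jar=(118,146,205,232),beaker=(360,395,195,226)).items():
    q=C[c:e,a:b][d[c:e,a:b]>0]; q=q[q[:,2]>.03]; print(nm,len(q),q.min(0).round(3),q.max(0).round(3))
E
```

```text
origin [0.64335476 0.02253827]
0.075 [[-76.6, 60.1], [-78.7, 15.1], [-136.8, 55.1], [-136.5, 16.1]]
0.0665 [[-74.9, 61.1], [-77.1, 15.9], [-135.5, 56.1], [-135.2, 16.9]]
[[-71.5, 184.3], [-141.1, 181.5], [-66.1, -189.6], [-140.3, -186.4]]
top
-180 38 74.5 | -172 38 75.8 | -164 38 74.9 | -156 37 75.9 | -148 39 75.3 | -140 38 75.0 | -132 39 74.8 | -124 40 75.7 | -116 37 74.3 | -108 40 76.0 | -100 36 76.0 | -92 39 75.5 | -84 37 75.2 | -76 38 74.7 | -68 39 75.2 | -60 38 74.9 | -52 39 74.5 | -44 37 73.8 | -36 40 74.5 | -28 37 74.7 | -20 39 75.2 | -12 39 75.2 | -4 37 75.3 | 4 37 74.4 | 12 37 75.0 | 20 37 66.7 | 28 35 66.9 | 36 40 66.7 | 44 35 67.4 | 52 38 66.0 | 60 45 71.8 | 68 37 74.9 | 76 37 75.4 | 84 41 73.7 | 92 39 75.9 | 100 37 75.6 | 108 38 74.5 | 116 37 75.4 | 124 39 75.6 | 132 39 76.2 | 140 38 76.1 | 148 37 75.6 | 156 38 74.5 | 164 38 76.2 | 172 38 75.5 | 180 35 76.0 | 
side
-180 42 74.2 | -172 41 75.1 | -164 36 74.7 | -156 34 74.3 | -148 37 75.0 | -140 34 74.8 | -132 39 74.6 | -124 34 74.6 | -116 33 75.0 | -108 34 74.3 | -100 35 74.5 | -92 35 74.3 | -84 27 73.6 | -76 35 73.9 | -68 31 74.1 | -60 34 74.4 | -52 29 74.4 | -44 28 73.7 | -36 33 74.0 | -28 27 73.9 | -20 31 73.5 | -12 28 73.7 | -4 32 74.2 | 4 27 74.0 | 12 21 73.0 | 20 6 69.2 | 28 24 66.3 | 36 30 66.3 | 44 24 66.4 | 52 25 65.7 | 60 54 71.1 | 68 29 73.8 | 76 21 74.8 | 84 24 73.5 | 92 24 73.8 | 100 28 74.7 | 108 26 75.2 | 116 21 75.2 | 124 25 74.5 | 132 24 74.5 | 140 22 74.1 | 148 22 74.5 | 156 21 74.7 | 164 22 73.8 | 172 20 74.7 | 180 21 74.5 | 
('left', 141) [0.56746462 0.18111534]
('mid', 0) [0.54031903 0.04275308]
('right', -141) [ 0.51317343 -0.09560919]
bottle 452 [0.574 0.325 0.031] [0.636 0.386 0.157]
jar 307 [0.424 0.335 0.03 ] [0.478 0.392 0.09 ]
beaker 296 [ 0.43  -0.458  0.031] [ 0.495 -0.39   0.099]
```

The notch shows in both views, in the top crop at about (245–315, 405–505). It spans incubator y of about +16 to +59, with its floor near z = 66 mm. I'll shut the fingers with the jaws along incubator x and move above the left end.

Call:
apply_moves:
  series:
    - [20, -20, 0, -4.2]
    - [20, -20, 0, -4.2]
    - [20, -20, 0, -4.2]
    - [20, -20, 0, -4.2]
    - [20, -20, 0, -4.2]
    - [20, -20, 0, -4.2]
    - [20, -20, 0, -4.2]
    - [20, -20, 0, -4.2]
    - [20, -20, 0, -4.2]
    - [20, -20, 0, -4.2]
  gripper: 0
  squeeze: 10

```text
clock: 0.98
tool_pos: [0.3755, 0.3727, 0.2184]
eef_rot: [-1.551, -2.732, 0.001]
contact_force: [1.1, -0.3, 0.5]
finger_gap: 0.0311
```

Call:
apply_moves:
  series:
    - [20, -20, 0, -4.2]
    - [20, -20, 0, -4.2]
    - [20, -20, 0, -4.2]
    - [20, -20, 0, -4.2]
    - [20, -20, 0, -4.2]
    - [20, -20, 0, -4.2]
    - [20, -20, 0, -4.2]
    - [20, -20, 0, -4.2]
    - [20, -20, 0, -4.2]
    - [0, 0, 0, -4.2]

```text
clock: 1.82
tool_pos: [0.5574, 0.19, 0.218]
eef_rot: [2.429, 1.99, -0.001]
contact_force: [0.3, 0.5, 0.7]
finger_gap: 0.0006
```

Call:
apply_moves:
  series:
    - [12, -12, 0, 0]
    - [0, 0, 0, 0]
    - [0, 0, 0, 0]

```text
clock: 2.07
tool_pos: [0.5671, 0.1814, 0.2183]
eef_rot: [-2.421, -2.001, 0.001]
contact_force: [-0.9, -0.6, 0.5]
finger_gap: 0.0005
```

Call:
apply_moves:
  series:
    - [0, 0, -30, 0]
    - [0, 0, -30, 0]
    - [0, 0, -30, 0]
    - [0, 0, -25, 0]
    - [0, 0, -15, 0]
    - [0, 0, 0, 0]
    - [0, 0, 0, 0]

```text
clock: 2.65
tool_pos: [0.5657, 0.1824, 0.088]
eef_rot: [-2.42, -2.001, 0.003]
contact_force: [0.5, 0.3, 0.3]
finger_gap: 0.0003
```

```bash
python3 - <<'E'
from h import *
for n in ("side","wrist"):
    p,d=cam(n); cv2.imwrite(f"pics/{n}1.png",p[:,:,::-1])
o=get_obs(); print(o["tool_pos"],o["contact_force"])
E
```

```text
[0.56778407 0.18263857 0.09049535] [ 0.4912376  -0.434666    1.49377746]
```

View pics/wrist1.png

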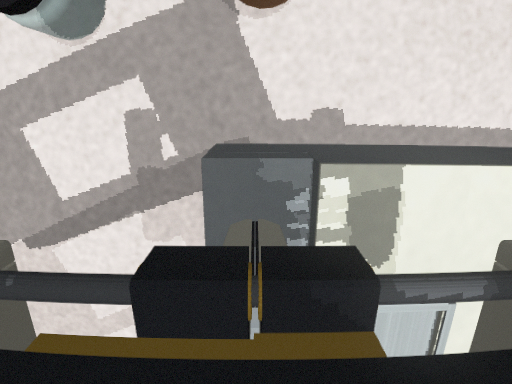

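View pics/side1.png

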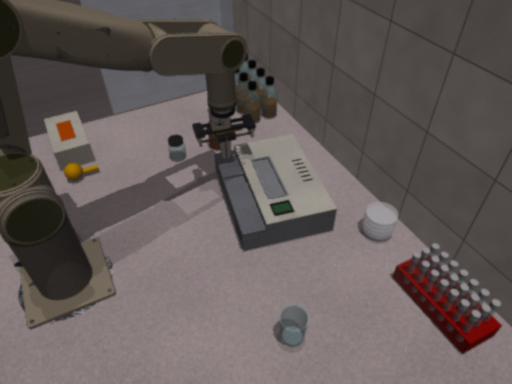

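The fingertips are centred over the left end piece in the wrist view (ledge at about (205–315, 160–245)). Now I'll descend gently until I feel contact.

Call:
apply_moves:
  series:
    - [0, 0, -3, 0]
    - [0, 0, -3, 0]
    - [0, 0, -3, 0]
    - [0, 0, -2, 0]
    - [0, 0, 0, 0]

```text
clock: 3.17
tool_pos: [0.5665, 0.1818, 0.0771]
eef_rot: [-2.423, -1.999, 0.001]
contact_force: [-0.3, -0.0, 0.2]
finger_gap: 0.0004
```

Call:
apply_moves:
  series:
    - [0, 0, -1, 0]
    - [0, 0, 0, 0]
    - [0, 0, 0, 0]

```text
clock: 3.42
tool_pos: [0.5669, 0.1819, 0.0766]
eef_rot: [-2.423, -1.999, 0.0]
contact_force: [-0.2, -0.8, -0.8]
finger_gap: 0.0004
```

Call:
apply_moves:
  series:
    - [0, 0, -1, 0]
    - [0, 0, 0, 0]
    - [0, 0, 0, 0]

```text
clock: 3.67
tool_pos: [0.5669, 0.1819, 0.0756]
eef_rot: [-2.423, -1.999, 0.0]
contact_force: [0.1, -0.3, -1.0]
finger_gap: 0.0002
```

Call:
apply_moves:
  series:
    - [0, 0, -0.5, 0]
    - [0, 0, 0, 0]
    - [0, 0, 0, 0]

```text
clock: 3.92
tool_pos: [0.567, 0.182, 0.0753]
eef_rot: [2.423, 1.999, 0.0]
contact_force: [-0.5, -0.6, 1.0]
finger_gap: 0.0005
```

Call:
apply_moves:
  series:
    - [0, 0, -0.5, 0]
    - [0, 0, 0, 0]
    - [0, 0, 0, 0]

```text
clock: 4.17
tool_pos: [0.567, 0.182, 0.0753]
eef_rot: [2.423, 1.999, 0.0]
contact_force: [-3.4, -1.5, 6.3]
finger_gap: 0.0003
```

Call:
apply_moves:
  series:
    - [0, 0, -0.5, 0]
    - [0, 0, 0, 0]
    - [0, 0, 0, 0]

```text
clock: 4.42
tool_pos: [0.567, 0.182, 0.0753]
eef_rot: [2.423, 1.999, 0.0]
contact_force: [-4.7, -1.6, 8.9]
finger_gap: 0.0009
```

I have contact at z ≈ 75.3 mm, at under 9 N. Sliding to the robot's right along the ledge.

Call:
apply_moves:
  series:
    - [-0.6, -3, 0.2, 0]
    - [-0.6, -3, 0, 0]
    - [-0.6, -3, 0, 0]
    - [-0.6, -3, 0, 0]
    - [-0.6, -3, 0, 0]

```text
clock: 4.83
tool_pos: [0.5648, 0.1675, 0.0753]
eef_rot: [2.423, 1.999, 0.004]
contact_force: [0.5, 3.2, 4.5]
finger_gap: 0.0003
```

Call:
apply_moves:
  series:
    - [-0.6, -3, 0, 0]
    - [-0.6, -3, 0, 0]
    - [-0.6, -3, 0, 0]
    - [-0.6, -3, 0, 0]
    - [-0.6, -3, 0, 0]
    - [-0.6, -3, 0, 0]
    - [-0.6, -3, 0, 0]
    - [-0.6, -3, 0, 0]

```text
clock: 5.5
tool_pos: [0.56, 0.1434, 0.0753]
eef_rot: [2.423, 1.999, 0.004]
contact_force: [0.5, 3.7, 5.0]
finger_gap: 0.0007
```

Call:
apply_moves:
  series:
    - [-0.6, -3, 0, 0]
    - [-0.6, -3, 0, 0]
    - [-0.6, -3, 0, 0]
    - [-0.6, -3, -0.2, 0]
    - [-0.6, -3, -0.2, 0]
    - [-0.6, -3, 0, 0]

```text
clock: 6.0
tool_pos: [0.5563, 0.1253, 0.0748]
eef_rot: [2.423, 1.999, 0.003]
contact_force: [2.1, 9.6, 12.2]
finger_gap: 0.0004
```

Call:
apply_moves:
  series:
    - [-0.6, -3, 0, 0]
    - [-0.6, -3, 0, 0]
    - [-0.6, -3, 0, 0]
    - [-0.6, -3, 0, 0]

```text
clock: 6.33
tool_pos: [0.5539, 0.1134, 0.0748]
eef_rot: [2.423, 1.999, 0.004]
contact_force: [0.4, 4.4, 6.8]
finger_gap: 0.0005
```

Call:
apply_moves:
  series:
    - [-0.6, -3, 0, 0]
    - [-0.6, -3, 0, 0]
    - [-0.6, -3, 0, 0]
    - [-0.6, -3, 0, 0]
    - [-0.6, -3, 0, 0]

```text
clock: 6.75
tool_pos: [0.5509, 0.0983, 0.0748]
eef_rot: [2.423, 1.999, 0.003]
contact_force: [0.9, 3.6, 5.8]
finger_gap: 0.0003
```

Call:
apply_moves:
  series:
    - [-0.6, -3, 0, 0]
    - [-0.6, -3, 0, 0]
    - [-0.6, -3, 0, 0]

```text
clock: 7.0
tool_pos: [0.5482, 0.0885, 0.0738]
eef_rot: [2.423, 1.999, -0.001]
contact_force: [-0.2, -0.3, 0.1]
finger_gap: 0.0004
```

The force vanished and z dropped, so the tip is over the notch. I'll centre it, then go down slowly.

Call:
apply_moves:
  series:
    - [-0.6, -3, 0, 0]
    - [-0.6, -3, 0, 0]
    - [-0.6, -3, 0, 0]
    - [0, 0, -2, 0]
    - [0, 0, -2, 0]
    - [0, 0, 0, 0]
    - [0, 0, 0, 0]

```text
clock: 7.58
tool_pos: [0.5462, 0.08, 0.0695]
eef_rot: [-2.423, -1.999, 0.001]
contact_force: [0.6, -0.5, -0.0]
finger_gap: 0.0005
```

Call:
apply_moves:
  series:
    - [0, 0, -1, 0]
    - [0, 0, -1, 0]
    - [0, 0, -1, 0]
    - [0, 0, -1, 0]
    - [0, 0, -1, 0]
    - [0, 0, 0, 0]
    - [0, 0, 0, 0]

```text
clock: 8.17
tool_pos: [0.5466, 0.0801, 0.0651]
eef_rot: [-2.423, -1.999, -0.0]
contact_force: [-1.4, 1.9, 2.5]
finger_gap: 0.0005
```

Call:
apply_moves:
  series:
    - [0, 0, -1, 0]
    - [0, 0, -1, 0]
    - [0, 0, -1, 0]
    - [0, 0, -1, 0]
    - [0, 0, 0, 0]
    - [0, 0, 0, 0]

```text
clock: 8.67
tool_pos: [0.5466, 0.08, 0.061]
eef_rot: [2.423, 1.999, 0.0]
contact_force: [-0.8, 1.3, 4.4]
finger_gap: 0.0008
```

Call:
apply_moves:
  series:
    - [0, 0, -1, 0]
    - [0, 0, -1, 0]
    - [0, 0, -0.5, 0]
    - [0, 0, 0, 0]
    - [0, 0, 0, 0]

```text
clock: 9.08
tool_pos: [0.5466, 0.0801, 0.0588]
eef_rot: [2.423, 1.999, 0.0]
contact_force: [-2.2, 1.1, 5.6]
finger_gap: 0.0006
```

Call:
apply_moves:
  series:
    - [0, 0, -0.5, 0]
    - [0, 0, 0, 0]
    - [0, 0, 0, 0]
    - [0, 0, 0, 0]

```text
clock: 9.42
tool_pos: [0.5466, 0.08, 0.0587]
eef_rot: [2.423, 1.999, 0.0]
contact_force: [-4.6, 0.3, 9.5]
finger_gap: 0.0007
```

Call:
apply_moves:
  series:
    - [0, 0, -0.5, 0]
    - [0, 0, 0, 0]
    - [0, 0, 0, 0]
    - [0, 0, 0, 0]

```text
clock: 9.75
tool_pos: [0.5467, 0.08, 0.0586]
eef_rot: [2.423, 1.999, 0.0]
contact_force: [-6.3, 0.6, 13.5]
finger_gap: 0.0007
```

The plate is on its stop: z is steady at 58.6 mm while the force rises. Next I check the shutter and the glassware.

```bash
python3 - <<'E'
from h import *
for n in ("side","top"):
    p,d=cam(n); T,K=load(n)[2:]
    cv2.imwrite(f"pics/{n}2.png",p[:,:,::-1])
    if n=="side":
        x=cv2.convertScaleAbs(cv2.resize(p[100:245,165:345],None,fx=4,fy=4,interpolation=cv2.INTER_CUBIC),alpha=1.6); cv2.imwrite("pics/side2c.png",x[:,:,::-1])
    else:
        C=cloud(d,T,K)
        for nm,(a,b,c,e) in dict(bottle=(118,152,152,188),jar=(118,146,205,232),beaker=(360,395,195,226)).items():
            q=C[c:e,a:b][d[c:e,a:b]>0]; q=q[q[:,2]>.03]; print(nm,q.min(0).round(3),q.max(0).round(3))
o=get_obs(); print(o["clock"],o["tool_pos"],o["contact_force"])
E
```

```text
bottle [0.573 0.325 0.03 ] [0.636 0.387 0.156]
jar [0.424 0.335 0.03 ] [0.478 0.391 0.09 ]
beaker [ 0.431 -0.459  0.031] [ 0.495 -0.39   0.095]
9.85 [0.54670101 0.08003009 0.05862884] [-5.28867516  0.29346283 13.47964723]
```

View pics/side2c.png

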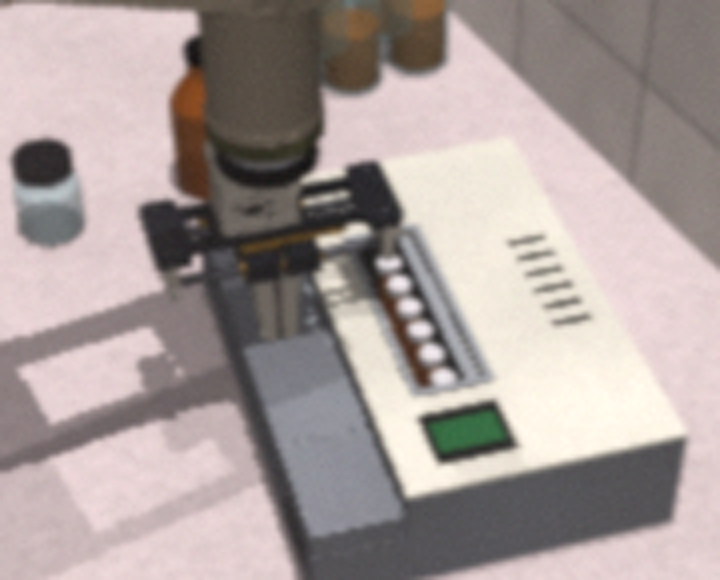

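View pics/top2.png

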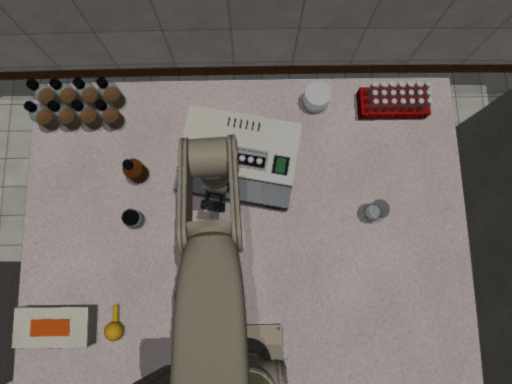

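The shutter is open: the white tube tops show at crop (385–445, 265–380). The glassware hasn't moved and the push holds at about 13 N. Handing in.

```bash
python3 -c "
from rig import *
print(hand_in())"
```

```text
the job is handed in; nothing more can be done
None
```

The shutter is open and I handed the job in with the shut fingers still holding the release plate down.

- **Sequence:** I rested the fingertips on the left end piece, touching at z = 75.3 mm with at most about 9 N. I then slid them right along the ledge, where the reading was about 4–12 N. The tip dropped 0.5 mm onto the strip as expected, then the force fell to zero over the notch. I centred there, at about +38 mm along the strip, and pressed the plate down.
- **Plate:** It sits 16.7 mm below the end pieces' tops, against 16.5 mm expected. The height held while the force rose from 5.6 to 13.5 N, so it is on its stop.
- **Shutter and glassware:** The last side picture shows the shutter slid back and the tubes visible. The bottle, beaker and jar measure within about 1 mm of their starting places, except the beaker's top height reading, which fell from 99 to 95 mm while its position stayed put; I take that as depth noise on the glass.
- **Side force:** A side force of about 5–6 N along x remained on the tool during the final push. I left it, as it is small.

No check failed.

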